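Load a column cartridge against its spring seal

ROBOT

A 6-joint arm with a two-finger parallel gripper is mounted at the origin on the work surface. World frame = base frame: x ahead of the robot, y to its left, z up, the work surface at z = 0. Lengths are in mm, angles in rad, forces in N, time in s.
With the tool pointing down it reaches from about 250 to 850 mm from the base axis. Payload 12.5 kg.
Tool frame: the origin (TCP) lies at the very end of the fingers, on their centre line; the grasp point (between the pads) lies ctrl.grip_depth behind it (ctrl.grip_depth is the distance from the TCP to the grasp point, in mm); z points along the fingers, x is the direction in which the jaws open and shut, and the axes are right-handed (so a half turn about z gives the same grasp; the last joint's range is limited). The gripper opens to 93 mm and grips with 3 to 60 N. Pads are 15 mm wide; open, the fingers measure 128 mm over their backs; the gripper's body (75 mm by 188 mm) begins 65 mm behind the grasp point.
Start: joints at [1.153, 0.351, 1.652, -0, 1.139, -0.085], TCP at [179.648, 519.818, 218.633] pointing down, gripper open.
Joint ranges: [-2.75, 2.75], [-0.79, 2.1], [0.01, 2.65], [-1.57, 4.71], [0.07, 3.14], [-2.87, 2.87]. Speed limits (rad/s): [2.22, 2.22, 2.79, 3.14, 3.14, 3.14].

INTERFACE

Orientations are given as a rotation vector (axis times angle).
In Python, from station import ctrl gives the robot as it stands.
- The arm moves only by the tool carry_out, never from a script. Its argument "plan" is a list of rows, each a list of 7 numbers: the opening, from 0 (shut) to 1 (fully open), then the shift along the tool's x, y, z in units of 25 mm (1.0 is 25 mm), then the turn, a rotation vector about the tool's x, y, z in units of 10 degrees (1.0 is 10 degrees). In form: [[jaw, dx, dy, dz, ax, ay, az], ...]. A call has 1 to 5 rows; each row shifts and turns the commanded pose from where the row before left it, along the tool's axes as they then stand; what a row does not reach is not made up. A row lasts 1/8 s, in which the tool goes at most 62.5 mm and 10.7 degrees, less where a joint would pass 70% of its speed; a pose out of reach is approached as far as the arm can. A call is refused whole if a number of a shift passes 1 or a number of a turn 1, either way. A call with a gripper value outside its range is refused whole. The fingers move at their own pace and stop on an object; the grip force is fixed at half the most. Time passes only in rows, so rows that do not move let the fingers close. It gives the time, the measured TCP pose, the force and the opening at its end, in the units of the state.
- ctrl.read_state(): the state, without advancing time (a new reading comes with each control period).
- ctrl.read_camera(name): name is "side" or "top" or "wrist"; returns (picture, depth): 400x640x3 uint8, red, green, blue; 400x640 float32, mm along the optical axis (not along the pixel's ray), 0 where there is no reading.
- ctrl.camera_params(name): a dict with "fx", "fy", "cx", "cy" (pixels), "k1" (the pictures are not rectified: a ray, as slopes to the right and down, at radius r is drawn at 1 + k1 r^2 times it, then the intrinsics apply), "R" (3x3) and "t" (3): a world point X has camera coordinates R X + t. Camera axes: x right, y down, z forward; pixel columns grow to the right and rows downward; lengths in mm; the calibration is good to about 2 mm. A picture is of the moment at which its call begins: read the wrist's pose just before it. camera_params takes no time and is no camera call; for the wrist camera it gives the pose at the moment of the call.
- ctrl.sign_off(): hands the job in, once; it reports no verdict.
Trained networks look in the newest picture that a camera, given by its name, has taken for a name from the list of things; names that differ only in an ending like _2 or _b are one class to them, and where a whole thing is asked for, a point or a joint stands for the part that bears it (a point fixed in the world has none). Each returns a list of dicts, best first, with "confidence" (0 to 1); they miss things now and then, are a little off and sometimes report something else, mostly with a low value. They report only what shows in the picture. A call takes as long as a camera call.
- ctrl.masks_of(query, camera): "region" (400x640 bool, what is visible of it) and "box" ([left, top, right, bottom] in pixels, round what is visible of it).
- ctrl.mark_of(query, camera): "xy" ([column, row] in pixels: a listed point, or the origin of a listed thing).
The state is a dict: "clock": time; "qpos": joint angles; "joint_vel": joint speeds; "joint_torque": joint torques, N m; "tool_pos": TCP position; "tool_rot": TCP orientation; "wrist_force": force on the tool from outside, world axes, zero at the start; "moment": the same for the moment, N m; "width": finger opening in mm.
Only numpy, scipy, OpenCV 4.12 (cv2) and the standard library are available. Lean on these libraries where they do the work, as an engineer would, in place of code of your own. Each camera call takes 0.05 s, during which the arm holds its last target.

TASK

Lift the steel column cartridge off its grey rest and lay it in the V-groove of the aluminium cradle, clear of the white seal at the blue port. Then slide it gently along the groove until its end bears on the white spring seal and the seal gives, without ramming it (the packing inside is brittle: keep the push on the seal under 12 N), and leave it lying there, pressed on the seal and let go. Leave the bottle, beaker and jar alone.

Things in the scene. Friction and masses are not known exactly. Their poses are not given: they have to be found in the camera images.
- column: loose steel cylinder, 22 mm in diameter, 150 mm long, about 0.35 kg, orange band near each end, paper band round the middle; both ends alike. Origin at its centre, x axis along the cylinder. Starts lying on the rest, axis 36 mm above the bench. Sliding it along the groove takes 2 to 5 N of friction (varies), which also holds it against the seal's spring.
- rest: grey fixed rest, base plate 150 x 64 x 8 mm, with two V-saddles 42 to 65 mm either side of its middle (tops 30 mm above the bench); between the saddles the column hangs free for a grasp. Origin on the bench under its middle, x axis along the column lying on it.
- cradle: fixed aluminium V-groove bed. Origin on the bench under the groove line, x axis along the groove to the blue port, z up. The 90 degree groove runs from x = -115 to 115 mm, cut away from -45 to 45 mm down to the base plate (70 mm wide, 10 mm thick) as a finger window. Blocks 54 mm wide, tops 26 mm above the bench; a column in the groove has its axis 32 mm above the bench.
- port: blue housing fixed at the groove's end, 40 x 50 mm, top 48 mm above the bench. Origin mid front face, on the axis of a column in the groove; x axis away from the groove. A white sprung seal plunger, 17 mm in diameter, on a brass screw set anywhere: its face stands 18 to 40 mm out of the front face (not measured). It gives from 0.6 N, 1.2 N per mm, over 3 mm, then is hard.
- solvent_bottle: amber bottle, 70 mm in diameter, 150 mm tall, loose; leave alone. Origin under its middle.
- beaker: clear beaker, 64 mm in diameter, 80 mm tall, loose; leave alone. Origin under its middle.
- sample_jar: white jar, 50 mm in diameter, 60 mm tall, loose; leave alone. Origin under its middle.

How it is judged (in metres and radians):
On the way, in this order (a step that is already met when the one before it is completed fails the run):
1. the column lies in the groove, clear of the seal (angle between the x axis of column and the x axis of cradle, either way round below 0.06 rad and z of column in the frame of cradle below 0.0345 m and y of column in the frame of cradle between -0.004 and 0.004 m and contact force between column and cradle above 1 N and contact force between column and port below 0.05 N), for 0.2 s.
2. the column's end bears on the seal (contact force between column and port above 1 N), for 0.3 s.
At the end, for the whole second after the job is handed in: The column lies at rest in the groove (within 4 mm sideways, 2.5 mm in height and 0.06 rad), let go, its end still pressing on the white seal with more than 0.8 N (contact force between column and port above 0.8 N and angle between the x axis of column and the x axis of cradle, either way round below 0.06 rad and z of column in the frame of cradle below 0.0345 m and y of column in the frame of cradle between -0.004 and 0.004 m and linear speed of column below 0.01 m/s); the robot touches nothing.
It fails at once if the column is rammed on the port: more than 12 N between them (contact force between column and port above 12 N).
It fails at once if the bottle, beaker or jar is moved more than 20 mm (distance of any of solvent_bottle, beaker, sample_jar from where it was at the start of the episode above 0.02 m).
It also fails if it takes over 61 s, if anything falls off the work surface, if the arm or the gripper's body presses on something with over 40 N, if the wrist force passes 120 N, or if a joint passes its speed limit or range.

## Working session

There is one attempt and no reset: what is moved stays moved. The work goes in short steps, Python scripts to look and compute and a tool call to move; the robot and the scene stay as the last step left them, time stands still between calls to the robot, and variables do not carry over. Pictures are saved under pics/ and viewed, and the job is handed in when it is done.

Besides the shell and the picture viewer there is one more tool, called as a command line: name --pt "numbers of a row" for each row, then --argument value for the rest. carry_out: Moves the arm, as the interface text tells. Its arguments: {"type":"object","properties":{"plan":{"type":"array","items":{"type":"array","items":{"type":"number"}}}},"required":["plan"]}

```bash
mkdir -p pics; ls
python3 - <<'E'
from station import ctrl
import cv2,numpy as np
s=ctrl.read_state(); print({k:np.round(v,3) for k,v in s.items()}); print(ctrl.grip_depth)
for c in ["side","top"]:
    p,d=ctrl.read_camera(c); cv2.imwrite(f"pics/{c}0.png",p[:,:,::-1]); np.savez(f"{c}0.npz",p=p,d=d)
    print(c,ctrl.camera_params(c))
    for q in ["column","cradle","port","rest","solvent_bottle","beaker","sample_jar"]:
        if c=="top":
            m=ctrl.mark_of(q,c); print(q,[(np.round(a["xy"]),round(a["confidence"],2)) for a in m[:2]])
E
```

```text
pics
{'clock': np.float64(0.0), 'qpos': array([ 1.153,  0.351,  1.652,  0.   ,  1.139, -0.085]), 'joint_vel': array([-0.001, -0.   ,  0.001, -0.   , -0.   ,  0.001]), 'joint_torque': array([-2.0000e-03, -4.9730e+01, -2.8526e+01,  7.0000e-02,  2.6000e-02,
       -0.0000e+00]), 'tool_pos': array([179.494, 519.526, 218.12 ]), 'tool_rot': array([ 2.558e+00,  1.823e+00, -2.000e-03]), 'wrist_force': array([-0.793,  0.759,  0.391]), 'moment': array([-0.002, -0.078,  0.011]), 'width': np.float64(92.77)}
18.8
side {'fx': 414.8515638376382, 'fy': 414.8515638376382, 'cx': 321.99997329059255, 'cy': 204.54215859418437, 'k1': -0.08486809522597942, 'R': array([[ 0.79281297, -0.60943096, -0.00644207],
       [-0.31448845, -0.40002038, -0.86086045],
       [ 0.52205804,  0.68452729, -0.50880035]]), 't': array([-442.37158221,  227.27073254,  850.10066819])}
top {'fx': 371.9534220158239, 'fy': 371.9534220158239, 'cx': 317.96018038662737, 'cy': 197.1089985339091, 'k1': -0.05400479883862237, 'R': array([[ 0.00168809, -0.99988849,  0.01483794],
       [-0.99723272, -0.00278606, -0.07429098],
       [ 0.07432403, -0.01467147, -0.99712621]]), 't': array([ -9.66468111, 551.18272212, 855.1914994 ])}
column [(array([217., 202.]), 0.66)]
cradle [(array([355., 187.]), 0.62)]
port [(array([408., 174.]), 0.76)]
rest [(array([218., 204.]), 0.65)]
solvent_bottle [(array([292., 105.]), 0.58)]
beaker [(array([244., 109.]), 0.84), (array([217., 202.]), 0.24)]
sample_jar [(array([430., 294.]), 0.64)]
```

View pics/top0.png

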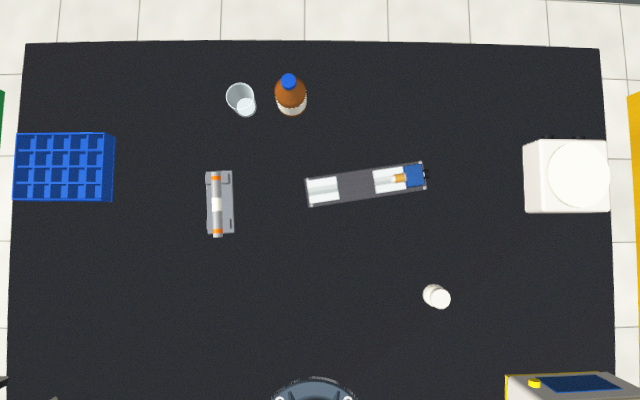

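View pics/side0.png

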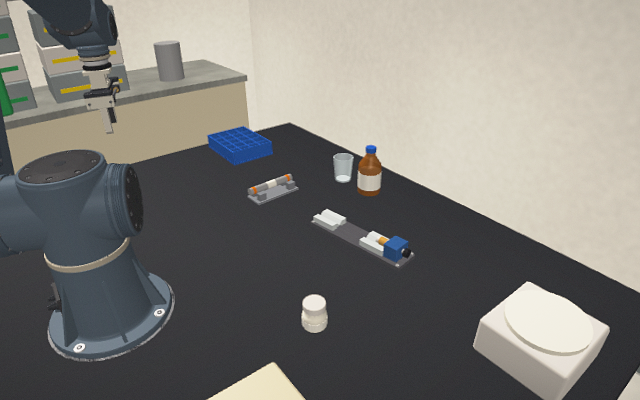

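```bash
cat > h.py <<'E'
import numpy as np,cv2
from station import ctrl
from scipy.spatial.transform import Rotation as Rn
def ray(uv,P):
    x=(np.atleast_2d(uv)-[P['cx'],P['cy']])/[P['fx'],P['fy']]
    s=x.copy()
    for _ in range(20): s=x/(1+P['k1']*(s**2).sum(1,keepdims=True))
    return np.c_[s,np.ones(len(s))]
def onz(uv,P,z):
    r=ray(uv,P)@P['R']; c=-P['R'].T@P['t']
    return c+r*((z-c[2])/r[:,2])[:,None]
def pts(d,P,m):
    v,u=np.nonzero(m&(d>0)); r=ray(np.c_[u,v],P)*d[v,u][:,None]
    return (r-P['t'])@P['R']
def proj(X,P):
    c=np.atleast_2d(X)@P['R'].T+P['t']; s=c[:,:2]/c[:,2:]
    s=s*(1+P['k1']*(s**2).sum(1,keepdims=True)); return s*[P['fx'],P['fy']]+[P['cx'],P['cy']]
def ax(X):
    c=X[:,:2].mean(0); w,v=np.linalg.eigh(np.cov((X[:,:2]-c).T)); return c,v[:,1]
E
python3 - <<'E'
from h import *
P=ctrl.camera_params("top")
ctrl.read_camera("top")
f=np.load("top0.npz")
for q,z in [("column",40),("cradle",10),("port",40),("rest",8)]:
    m=ctrl.masks_of(q,"top")[0]["region"]
    v,u=np.nonzero(m); X=onz(np.c_[u,v],P,z); c,a=ax(X)
    r=cv2.minAreaRect(X[:,:2].astype(np.float32))
    D=pts(f['d'],P,m)
    print(q,m.sum(),c,a,np.arctan2(a[1],a[0]),"rect",r,"depth",D.mean(0),np.percentile(D[:,2],[5,50,95]))
ps=[(q,ctrl.mark_of(q,"top")[0]["xy"],z) for q,z in [("column",36),("cradle",0),("port",32),("rest",0),("solvent_bottle",0),("beaker",0),("sample_jar",0)]]
for q,xy,z in ps: print(q,xy,onz([xy],P,z)[0])
cv2.imwrite("pics/zoom0.png",cv2.resize(f['p'][140:240,190:440,::-1],None,fx=3.2,fy=3.2,interpolation=cv2.INTER_CUBIC))
E
```

```text
column 578 [534.10141391 225.55103802] [-0.99811964 -0.06129592] -3.080258288001496 rect ((532.5098266601562, 225.39398193359375), (145.9085235595703, 23.34061622619629), 2.494479179382324) depth [533.85255409 224.29642194  44.8900789 ] [39.35268657 45.39623071 48.80712477]
cradle 2945 [ 579.6525832  -100.86415324] [-0.13334428  0.99106978] 1.7045389568558267 rect ((584.2158203125, -122.69337463378906), (72.12315368652344, 291.6438293457031), 8.782485008239746) depth [ 578.96801315 -100.10503182   16.16128615] [ 7.60516084 11.79865224 27.44207092]
port 557 [ 599.90700015 -225.74932427] [-0.161091    0.98693956] 1.7325923145412347 rect ((600.904052734375, -221.361572265625), (49.336875915527344, 92.18537139892578), 0.23488855361938477) depth [ 599.23453188 -224.45538809   44.55428184] [36.23385906 46.49024678 49.51185411]
rest 1083 [540.59111246 221.18450381] [-0.99785376 -0.06548181] -3.0760639598937227 rect ((539.4891357421875, 225.020751953125), (148.80638122558594, 68.98202514648438), 3.4820895195007324) depth [540.13706269 219.89719242  13.25270052] [ 4.80555619  8.59365835 31.07131055]
column [217.8, 201.8] [538.53742591 223.23636298  36.        ]
cradle [354.9, 184.6] [583.35552447 -98.12460422   0.        ]
port [406.7, 176.1] [ 600.43366561 -216.70432596   32.        ]
rest [219.6, 202.7] [538.5802742  228.02332911   0.        ]
solvent_bottle [293.4, 101.8] [788.0585574   52.18750284   0.        ]
beaker [242.4, 106.4] [776.05144246 177.60305959   0.        ]
sample_jar [435.8, 295.1] [ 318.02699429 -291.57876013    0.        ]
```

View pics/zoom0.png

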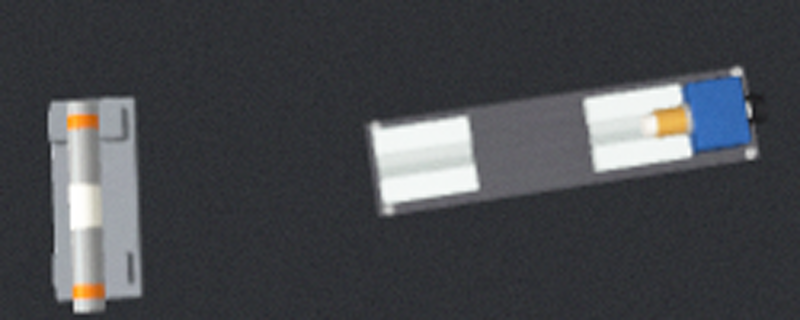

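```bash
cat >> h.py <<'E'
def go(x,y,z,yaw,n=None):
    """rows to reach TCP pos & jaw-x yaw (deg, mod 180), tool down"""
    s=ctrl.read_state(); R=Rn.from_rotvec(s['tool_rot']); p=s['tool_pos'].copy()
    a=np.radians(yaw); 
    T=lambda a:Rn.from_matrix(np.array([[np.cos(a),np.sin(a),0],[np.sin(a),-np.cos(a),0],[0,0,-1]]))
    best=min([T(a),T(a+np.pi)],key=lambda t:(R.inv()*t).magnitude())
    rv=(R.inv()*best).as_rotvec(); d=np.array([x,y,z])-p
    dl=R.inv().apply(d)
    k=max(np.abs(dl).max()/25,np.degrees(np.abs(rv).max())/10); n=n or int(np.ceil(k))
    print("pos",p.round(1),"n",n,"t",s['clock'],"F",s['wrist_force'].round(2),"w",s['width'])
    st=Rn.from_rotvec(rv/n)
    for i in range(n):
        sh=R.inv().apply(d/n)/25; print(np.round(np.r_[sh,np.degrees(rv/n)/10],3).tolist()); R=R*st
E
python3 -c "
from h import *
go(533,225,150,93.3)"
```

```text
pos [179.6 519.8 218.6] n 18 t 1.05 F [-0.28  0.53  0.18] w 93.15709897353685
[-0.363, 0.956, 0.153, 0.0, 0.0, -0.124]
[-0.383, 0.948, 0.153, 0.0, 0.0, -0.124]
[-0.404, 0.94, 0.153, 0.0, 0.0, -0.124]
[-0.424, 0.931, 0.153, 0.0, 0.0, -0.124]
[-0.444, 0.921, 0.153, 0.0, 0.0, -0.124]
[-0.464, 0.911, 0.153, 0.0, 0.0, -0.124]
[-0.484, 0.901, 0.153, 0.0, 0.0, -0.124]
[-0.503, 0.89, 0.152, 0.0, 0.0, -0.124]
[-0.522, 0.879, 0.152, 0.0, 0.0, -0.124]
[-0.541, 0.868, 0.152, 0.0, 0.0, -0.124]
[-0.56, 0.856, 0.152, 0.0, 0.0, -0.124]
[-0.578, 0.843, 0.152, 0.0, 0.0, -0.124]
[-0.596, 0.831, 0.152, 0.0, 0.0, -0.124]
[-0.614, 0.818, 0.152, 0.0, 0.0, -0.124]
[-0.632, 0.804, 0.152, 0.0, 0.0, -0.124]
[-0.649, 0.79, 0.152, 0.0, 0.0, -0.124]
[-0.666, 0.776, 0.152, 0.0, 0.0, -0.124]
[-0.683, 0.761, 0.152, 0.0, 0.0, -0.124]
```

carry_out --pt "1 -0.36 0.95 0.1 0 0 -0.12" --pt "1 -0.38 0.95 0.1 0 0 -0.12" --pt "1 -0.4 0.94 0.1 0 0 -0.12" --pt "1 -0.42 0.93 0.1 0 0 -0.12" --pt "1 -0.44 0.92 0.1 0 0 -0.12"

```text
clock: 1.68
tool_pos: [278.3, 437.7, 206.1]
tool_rot: [-2.459, -1.955, -0.0]
wrist_force: [-0.3, -0.3, -0.2]
width: 93.0
```

carry_out --pt "1 -0.46 0.91 0.1 0 0 -0.12" --pt "1 -0.48 0.9 0.1 0 0 -0.12" --pt "1 -0.5 0.89 0.1 0 0 -0.12" --pt "1 -0.52 0.88 0.1 0 0 -0.12" --pt "1 -0.54 0.87 0.1 0 0 -0.12"

```text
clock: 2.3
tool_pos: [376.1, 355.7, 193.6]
tool_rot: [2.353, 2.081, 0.0]
wrist_force: [-1.0, 1.0, 0.0]
width: 92.9
```

```bash
python3 -c "
from h import *
go(533,225,160,93.3)"
```

```text
pos [376.1 355.7 193.6] n 7 t 2.3 F [-1.    0.96  0.01] w 92.90907671423018
[-0.631, 0.981, 0.192, 0.0, -0.0, -0.148]
[-0.656, 0.965, 0.192, 0.0, -0.0, -0.148]
[-0.681, 0.947, 0.192, 0.0, -0.0, -0.148]
[-0.705, 0.929, 0.192, 0.0, -0.0, -0.148]
[-0.729, 0.911, 0.192, 0.0, -0.0, -0.148]
[-0.752, 0.892, 0.192, 0.0, -0.0, -0.148]
[-0.775, 0.872, 0.192, 0.0, -0.0, -0.148]
```

carry_out --pt "1 -0.63 0.98 0.19 0 0 -0.15" --pt "1 -0.66 0.96 0.19 0 0 -0.15" --pt "1 -0.68 0.95 0.19 0 0 -0.15" --pt "1 -0.7 0.93 0.19 0 0 -0.15" --pt "1 -0.73 0.91 0.19 0 0 -0.15"

```text
clock: 2.92
tool_pos: [488.2, 262.3, 169.8]
tool_rot: [2.212, 2.231, 0.0]
wrist_force: [0.2, 0.6, 0.2]
width: 93.0
```

carry_out --pt "1 -0.75 0.89 0.19 0 0 -0.15" --pt "1 -0.78 0.87 0.19 0 0 -0.15" --pt "1 0 0 0 0 0 0"

```text
clock: 3.3
tool_pos: [533.0, 224.6, 159.9]
tool_rot: [-2.156, -2.285, 0.001]
wrist_force: [-1.2, 0.3, 0.3]
width: 93.2
```

Run:
```python
from h import *
P=ctrl.camera_params("wrist")
p,d=ctrl.read_camera("wrist"); cv2.imwrite("pics/w1.png",p[:,:,::-1])
m=ctrl.masks_of("column","wrist")[0]; print(m['confidence'],m['box']); m=m['region']
D=pts(d,P,m); print(np.percentile(D[:,2],[5,50,95]),D.mean(0))
v,u=np.nonzero(m); X=onz(np.c_[u,v],P,40); c,a=ax(X)
print(c,np.degrees(np.arctan2(a[1],a[0])),cv2.minAreaRect(X[:,:2].astype(np.float32)))
go(c[0],c[1],60,np.degrees(np.arctan2(a[1],a[0]))+90)
```

```text
0.82 [311.0, 117.7, 335.2, 257.0]
[37.49249773 45.09412471 47.26718288] [527.19768582 225.44179266  43.22816315]
[528.00797298 225.50040091] -176.5858313773239 ((533.73876953125, 225.90924072265625), (154.57643127441406, 23.012737274169922), 3.4254980087280273)
pos [531.9 225.8 160.3] n 5 t 3.4 F [-0.65  0.05 -0.16] w 92.83941017669784
[-0.001, -0.031, 0.803, -0.0, -0.0, -0.001]
[-0.001, -0.031, 0.803, -0.0, -0.0, -0.001]
[-0.001, -0.031, 0.803, -0.0, -0.0, -0.001]
[-0.001, -0.031, 0.803, -0.0, -0.0, -0.001]
[-0.001, -0.031, 0.803, -0.0, -0.0, -0.001]
```

View pics/w1.png

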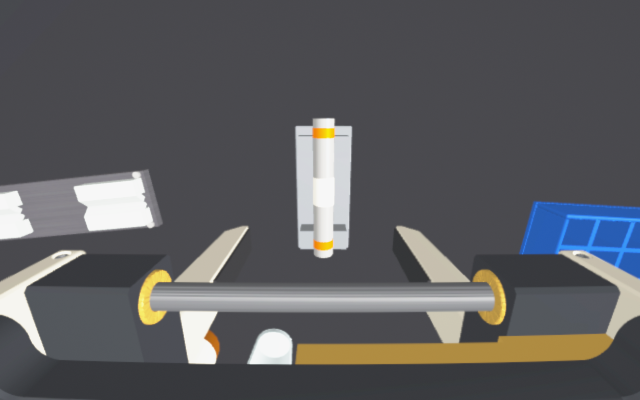

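The wrist picture shows the column upright at (323,188), centred between the open fingers, its midpoint free between the saddles. I'll descend straight down onto it.

carry_out --pt "1 0 0.04 1 0 0 0" --pt "1 0 0 1 0 0 0" --pt "1 0 0 1 0 0 0" --pt "1 0 0 1 0 0 0" --pt "1 0 0 1 0 0 0"

```text
clock: 4.03
tool_pos: [532.6, 226.6, 35.0]
tool_rot: [2.153, 2.288, 0.001]
wrist_force: [0.5, 0.5, -1.3]
width: 93.4
```

carry_out --pt "1 0 0 0.6 0 0 0" --pt "0 0 0 0 0 0 0" --pt "0 0 0 0 0 0 0" --pt "0 0 0 0 0 0 0" --pt "0 0 0 0 0 0 0"

```text
clock: 4.65
tool_pos: [533.5, 225.8, 20.9]
tool_rot: [2.154, 2.287, 0.001]
wrist_force: [-0.1, -0.8, -0.6]
width: 57.6
```

carry_out --pt "0 0 0 0 0 0 0" --pt "0 0 0 0 0 0 0" --pt "0 0 0 -0.2 0 0 0"

```text
clock: 5.03
tool_pos: [533.0, 225.6, 25.3]
tool_rot: [-2.154, -2.287, 0.001]
wrist_force: [0.4, -0.0, -0.2]
width: 27.6
```

carry_out --pt "0 0 0 0.2 0 0 0" --pt "0 0 0 0 0 0 0" --pt "0 0 0 0 0 0 0"

```text
clock: 5.4
tool_pos: [534.8, 226.2, 22.3]
tool_rot: [2.152, 2.286, 0.005]
wrist_force: [-1.5, 0.2, 17.5]
width: 21.3
```

carry_out --pt "0 0 0 -0.4 0 0 0" --pt "0 0 0 -1 0 0 0" --pt "0 0 0 -1 0 0 0" --pt "0 0 0 -1 0 0 0" --pt "0 0 0 -0.6 0 0 0"

```text
clock: 6.02
tool_pos: [533.1, 225.7, 121.2]
tool_rot: [2.154, 2.287, 0.0]
wrist_force: [1.1, -0.6, -4.2]
width: 21.4
```

Run:
```python
from h import *
print(ctrl.read_state()['wrist_force'],ctrl.read_state()['width'])
P=ctrl.camera_params("wrist")
p,d=ctrl.read_camera("wrist"); cv2.imwrite("pics/w2.png",p[:,:,::-1])
go(582,-80,120,-81.7+90)
```

```text
[ 1.07061061 -0.61249894 -4.16501124] 21.408366423466106
pos [533.9 225.9 122.7] n 13 t 6.075 F [ 2.    1.63 -2.26] w 21.361189020536116
[-0.949, 0.091, 0.008, 0.001, -0.001, 0.655]
[-0.932, 0.199, 0.008, 0.001, -0.001, 0.655]
[-0.903, 0.304, 0.008, 0.001, -0.001, 0.655]
[-0.863, 0.405, 0.008, 0.001, -0.001, 0.655]
[-0.811, 0.501, 0.008, 0.001, -0.001, 0.655]
[-0.748, 0.59, 0.009, 0.001, -0.001, 0.655]
[-0.676, 0.671, 0.009, 0.001, -0.001, 0.655]
[-0.595, 0.744, 0.009, 0.001, -0.001, 0.655]
[-0.506, 0.807, 0.009, 0.001, -0.001, 0.655]
[-0.411, 0.86, 0.009, 0.001, -0.001, 0.655]
[-0.31, 0.901, 0.009, 0.001, -0.001, 0.655]
[-0.206, 0.93, 0.009, 0.001, -0.001, 0.655]
[-0.098, 0.948, 0.008, 0.001, -0.001, 0.655]
```

View pics/w2.png

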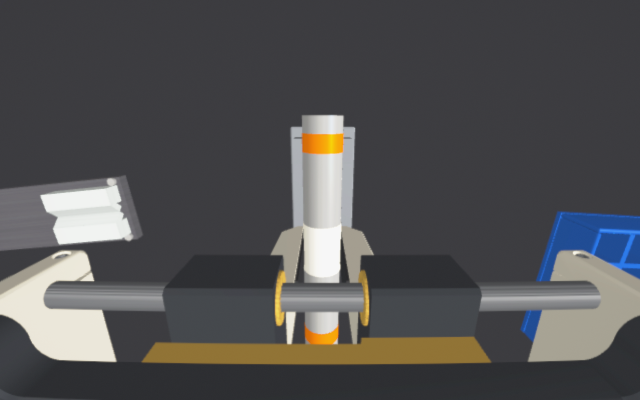

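Run:
```python
from h import *
s=ctrl.read_state();P=ctrl.camera_params("wrist")
print(s['qpos'].round(3), s['tool_pos'], -P['R'].T@P['t'], P['R'].round(3),P['fx'])
R=Rn.from_rotvec(s['tool_rot']); print(R.as_matrix().round(3)); print("cam in tool",R.inv().apply(-P['R'].T@P['t']-s['tool_pos']))
```

```text
[ 0.32   0.515  1.66  -0.     0.964 -1.311] [533.87344814 225.92845091 122.72744263] [457.06162326 221.65128772 288.34201045] [[-0.06   0.998 -0.001]
 [ 0.96   0.058  0.276]
 [ 0.275  0.015 -0.961]] 276.80891773110574
[[-0.06   0.998  0.002]
 [ 0.998  0.06   0.001]
 [ 0.001  0.002 -1.   ]]
cam in tool [   0.4243637   -76.58131696 -165.77592541]
```

Run:
```python
from h import *
go(630,-120,125,93.3,14)
```

```text
pos [533.9 225.9 122.7] n 14 t 6.075 F [ 2.    1.63 -2.26] w 21.361189020536116
[-1.003, 0.215, -0.007, 0.001, -0.0, 0.001]
[-1.003, 0.215, -0.007, 0.001, -0.0, 0.001]
[-1.003, 0.215, -0.007, 0.001, -0.0, 0.001]
[-1.003, 0.215, -0.007, 0.001, -0.0, 0.001]
[-1.003, 0.216, -0.007, 0.001, -0.0, 0.001]
[-1.003, 0.216, -0.007, 0.001, -0.0, 0.001]
[-1.003, 0.216, -0.007, 0.001, -0.0, 0.001]
[-1.003, 0.216, -0.007, 0.001, -0.0, 0.001]
[-1.003, 0.216, -0.007, 0.001, -0.0, 0.001]
[-1.003, 0.216, -0.007, 0.001, -0.0, 0.001]
[-1.003, 0.217, -0.007, 0.001, -0.0, 0.001]
[-1.003, 0.217, -0.007, 0.001, -0.0, 0.001]
[-1.003, 0.217, -0.007, 0.001, -0.0, 0.001]
[-1.003, 0.217, -0.007, 0.001, -0.0, 0.001]
```

carry_out --pt "0 -1 0.2 0 0 0 0" --pt "0 -1 0.2 0 0 0 0" --pt "0 -1 0.2 0 0 0 0" --pt "0 -1 0.2 0 0 0 0" --pt "0 -1 0.2 0 0 0 0"

```text
clock: 6.7
tool_pos: [565.3, 101.5, 119.4]
tool_rot: [-2.153, -2.286, 0.002]
wrist_force: [-0.1, -0.1, -4.2]
width: 21.4
```

carry_out --pt "0 -1 0.2 0 0 0 0" --pt "0 -1 0.2 0 0 0 0" --pt "0 -1 0.2 0 0 0 0" --pt "0 -1 0.2 0 0 0 0" --pt "0 -1 0.2 0 0 0 0"

```text
clock: 7.32
tool_pos: [597.7, -21.6, 119.3]
tool_rot: [-2.153, -2.286, 0.002]
wrist_force: [-0.5, -0.1, -3.9]
width: 21.2
```

carry_out --pt "0 -1 0.2 0 0 0 0" --pt "0 -1 0.2 0 0 0 0" --pt "0 -1 0.3 0 0 0 0" --pt "0 -0.8 0.3 0 0 0 0" --pt "0 0 0 0 0 0 0"

```text
clock: 7.95
tool_pos: [629.2, -115.6, 120.0]
tool_rot: [2.156, 2.285, -0.0]
wrist_force: [0.2, 0.2, -4.2]
width: 21.0
```

Run:
```python
from h import *
P=ctrl.camera_params("wrist"); s=ctrl.read_state(); print(s['tool_pos'],s['clock'])
p,d=ctrl.read_camera("wrist"); cv2.imwrite("pics/w3.png",p[:,:,::-1]); np.savez("w3.npz",p=p,d=d,**P)
for q,z in [("cradle",0),("port",32)]:
    m=ctrl.mark_of(q,"wrist")[0]; print(q,m['confidence'],m['xy'],onz([m['xy']],P,z))
```

```text
[ 629.24384657 -115.56669952  119.99292627] 7.95
cradle 0.67 [341.9, 148.5] [[581.7781793 -97.5870322   0.       ]]
port 0.97 [220.0, 163.8] [[ 599.04646759 -211.62412471   32.        ]]
```

View pics/w3.png

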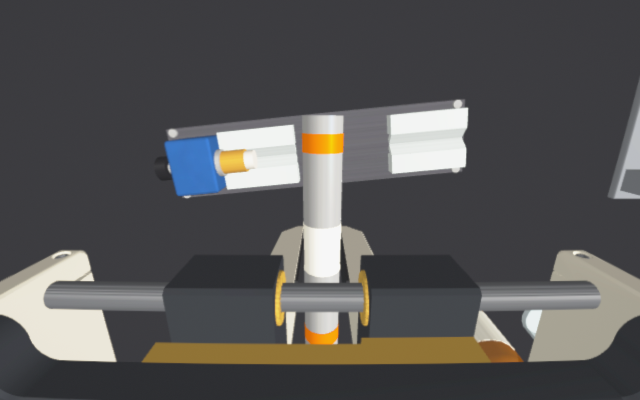

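Run:
```python
import numpy as np,cv2
p=np.load("w3.npz")['p'][:,:,::-1]
a=cv2.resize(p[90:210,150:310],None,fx=5,fy=5,interpolation=cv2.INTER_CUBIC)
for i in range(0,160,20): cv2.putText(a,str(150+i),(i*5,10),0,.35,(0,255,255)); cv2.line(a,(i*5,12),(i*5,20),(0,255,255))
for i in range(0,120,20): cv2.putText(a,str(90+i),(0,i*5+4),0,.35,(0,255,255))
cv2.imwrite("pics/z3a.png",a)
a=cv2.resize(p[90:190,340:480],None,fx=5,fy=5,interpolation=cv2.INTER_CUBIC)
for i in range(0,140,20): cv2.putText(a,str(340+i),(i*5,10),0,.35,(0,255,255)); cv2.line(a,(i*5,12),(i*5,20),(0,255,255))
for i in range(0,100,20): cv2.putText(a,str(90+i),(0,i*5+4),0,.35,(0,255,255))
cv2.imwrite("pics/z3b.png",a)
```

```text
(no output)
```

View pics/z3a.png

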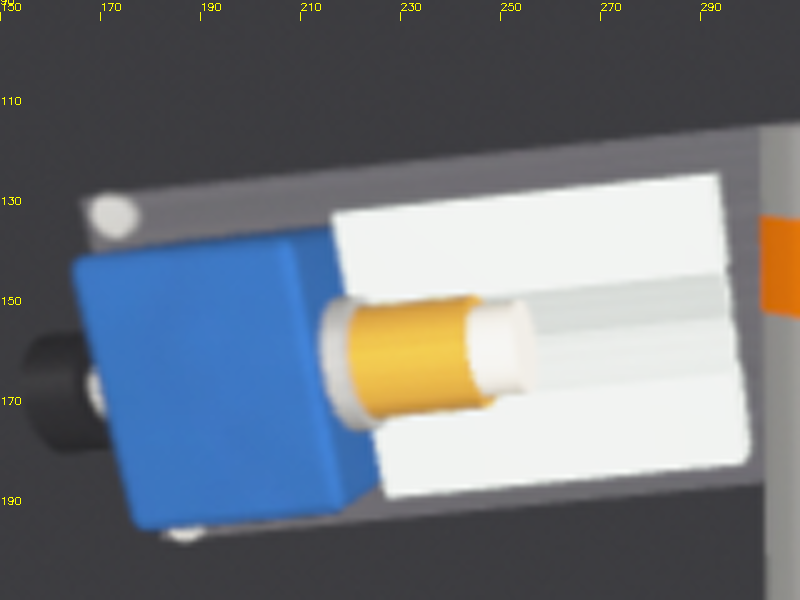

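View pics/z3b.png

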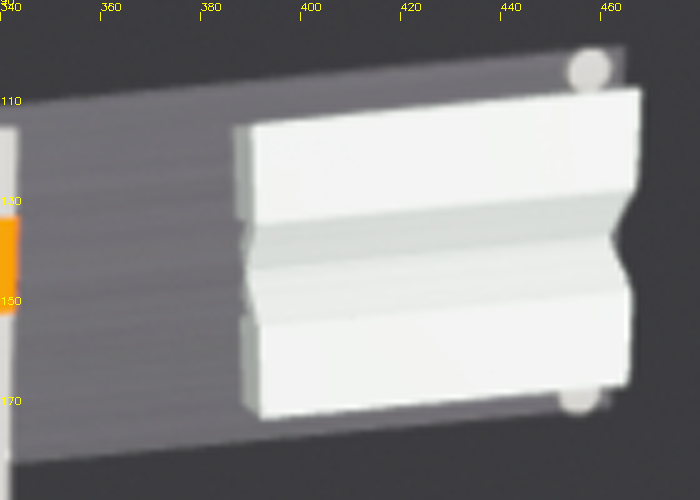

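```bash
cat > cr.py <<'E'
from h import *
from scipy.optimize import least_squares
f=np.load("w3.npz"); P={k:f[k] for k in ['fx','fy','cx','cy','k1','R','t']}
uv=np.array([[216.6,132.6],[294,125],[300,182.4],[227.4,189.4],[390.4,115],[392,173.6],[468.2,108],[465.6,166.8]])-.4
loc=np.array([[115,-27],[45,-27],[45,27],[115,27],[-45,-27],[-45,27],[-115,-27],[-115,27]])
def W(q,l):
    c,s=np.cos(q[2]),np.sin(q[2]); l=np.atleast_2d(l)
    return np.c_[q[0]+c*l[:,0]-s*l[:,1],q[1]+s*l[:,0]+c*l[:,1],l[:,2]]
L=np.c_[loc,np.full(8,26)]
r=least_squares(lambda q:(proj(W(q,L),P)-uv).ravel(),[582,-98,-1.42])
q=r.x
if __name__=="__main__":
    print(q,np.degrees(q[2]),r.fun.reshape(-1,2).round(2).tolist())
    r2=least_squares(lambda z:(proj(W(z,np.c_[loc,np.full(8,26+z[3])]),P)-uv).ravel(),[582,-98,-1.42,0]); print(r2.x,np.abs(r2.fun).max())
    for x in (75,80,85,90,95): print(x,proj(W(q,[[x,0,40.5],[x,0,32],[x,-8.5,32],[x,8.5,32]]),P).round(1).tolist())
    a=-22; print("tcp target",W(q,[[a,0,0]]))
    D=onz([[533,0]],P,0)
E
python3 cr.py
```

```text
[579.92128128 -98.22067666  -1.41605328] -81.13387645765384 [[0.2, 0.05], [-1.84, -0.11], [-0.86, 0.09], [0.27, -0.16], [0.71, 0.16], [0.82, 0.12], [0.27, -0.07], [0.47, 0.15]]
[579.97660119 -98.14904191  -1.4159991   -0.85054991] 1.6646425975602597
75 [[260.4, 159.4], [262.3, 158.1], [260.9, 148.8], [263.7, 167.2]]
80 [[254.8, 159.9], [257.0, 158.6], [255.5, 149.3], [258.4, 167.7]]
85 [[249.3, 160.5], [251.6, 159.1], [250.1, 149.9], [253.1, 168.2]]
90 [[243.8, 161.0], [246.3, 159.6], [244.7, 150.4], [247.8, 168.7]]
95 [[238.3, 161.6], [240.9, 160.2], [239.3, 150.9], [242.5, 169.2]]
tcp target [[576.53050439 -76.483551     0.        ]]
```

Run:
```python
from h import *
from cr import W,q
t=W(q,[[-12,0,0]])[0]; print(t)
go(t[0],t[1],100,np.degrees(q[2])+90)
```

```text
[578.07176661 -86.36406266   0.        ]
pos [ 628.6 -113.7  120.1] n 9 t 8.1 F [-0.23  0.29 -4.64] w 20.99968296008612
[0.135, -0.217, 0.09, -0.0, 0.0, 0.94]
[0.097, -0.236, 0.09, -0.0, 0.0, 0.94]
[0.058, -0.249, 0.09, -0.0, 0.0, 0.94]
[0.016, -0.255, 0.09, -0.0, 0.0, 0.94]
[-0.026, -0.254, 0.09, -0.0, 0.0, 0.94]
[-0.067, -0.246, 0.09, -0.0, 0.0, 0.94]
[-0.106, -0.232, 0.09, -0.0, 0.0, 0.94]
[-0.143, -0.212, 0.09, -0.0, 0.0, 0.94]
[-0.175, -0.186, 0.09, -0.0, 0.0, 0.94]
```

carry_out --pt "0 0.14 -0.22 0 0 0 0.94" --pt "0 0.1 -0.24 0 0 0 0.94" --pt "0 0.06 -0.25 0 0 0 0.94" --pt "0 0.02 -0.25 0 0 0 0.94" --pt "0 -0.03 -0.25 0 0 0 0.94"

```text
clock: 8.72
tool_pos: [600.4, -97.9, 120.5]
tool_rot: [-2.89, -1.232, 0.0]
wrist_force: [0.4, -0.3, -4.0]
width: 21.2
```

carry_out --pt "0 -0.07 -0.25 0 0 0 0.94" --pt "0 -0.11 -0.23 0 0 0 0.94" --pt "0 -0.14 -0.21 0 0 0 0.94" --pt "0 -0.18 -0.19 0 0 0 0.94" --pt "0 0 0 0 0 0 0"

```text
clock: 9.35
tool_pos: [577.7, -86.0, 120.5]
tool_rot: [-3.132, -0.245, 0.0]
wrist_force: [0.3, -0.8, -4.4]
width: 21.0
```

Run:
```python
from h import *
from cr import W,q
t=W(q,[[-12,0,0]])[0]
go(t[0],t[1],60,np.degrees(q[2])+90)
go(t[0],t[1],60,np.degrees(q[2])+90,3)
P=ctrl.camera_params("wrist")
p,d=ctrl.read_camera("wrist"); 
# draw predicted cradle groove line
a=p[:,:,::-1].copy()
for y in(-27,0,27):
    z=26 if y else 18.6
    for x0,x1 in((-115,-45),(45,115)):
        u=proj(W(q,[[x0,y,26 if y else 16.4],[x1,y,26 if y else 16.4]]),P).astype(int); cv2.line(a,tuple(map(int,u[0])),tuple(map(int,u[1])),(0,0,255),1)
cv2.imwrite("pics/w4.png",a)
p,d=ctrl.read_camera("top"); cv2.imwrite("pics/t4.png",cv2.resize(p[130:230,280:440,::-1],None,fx=5,fy=5,interpolation=cv2.INTER_CUBIC))
```

```text
pos [577.7 -86.  120.5] n 3 t 9.35 F [ 0.34 -0.77 -4.42] w 20.98662098572174
[0.004, 0.006, 0.807, -0.0, 0.0, 0.003]
[0.004, 0.006, 0.807, -0.0, 0.0, 0.003]
[0.004, 0.006, 0.807, -0.0, 0.0, 0.003]
pos [577.7 -86.  120.5] n 3 t 9.35 F [ 0.34 -0.77 -4.42] w 20.98662098572174
[0.004, 0.006, 0.807, -0.0, 0.0, 0.003]
[0.004, 0.006, 0.807, -0.0, 0.0, 0.003]
[0.004, 0.006, 0.807, -0.0, 0.0, 0.003]
```

View pics/w4.png

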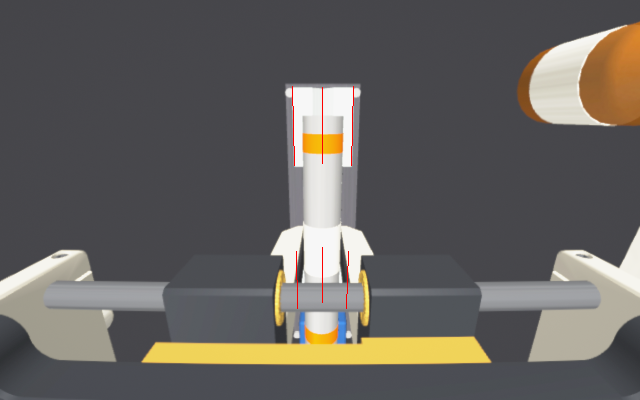

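View pics/t4.png

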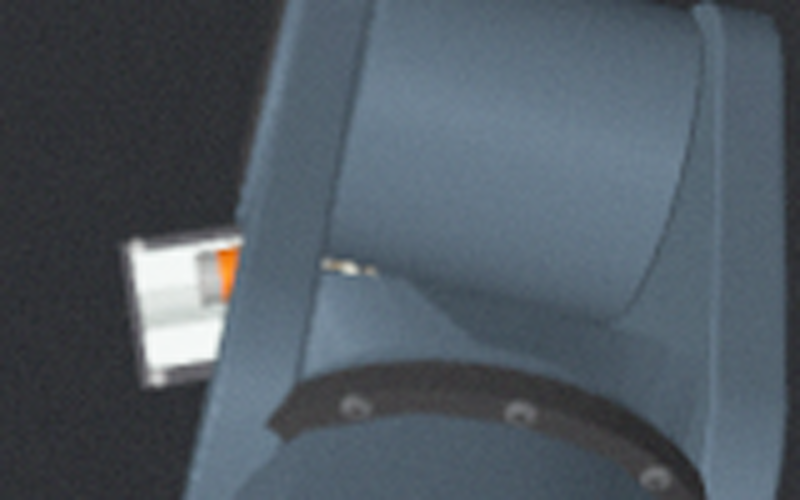

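Run:
```python
from h import *
P=ctrl.camera_params("wrist"); s=ctrl.read_state(); R=Rn.from_rotvec(s['tool_rot'])
print(s['tool_pos'])
for off in(-6,-3,0,3,6):
  for h in (14,16):
    L=[[0,-75-off,-h-11],[11,-75-off,-h],[-11,-75-off,-h],[-11,0,-h],[11,0,-h]]
    print(off,h,proj(s['tool_pos']+R.apply(L),P).round(1).tolist())
p,d=ctrl.read_camera("wrist"); cv2.imwrite("pics/w5.png",cv2.resize(p[100:280,260:380,::-1],None,fx=3.3,fy=3.3,interpolation=cv2.INTER_CUBIC))
g=p[100:130,323].astype(int); print([(100+i,x.tolist()) for i,x in enumerate(g)][8:24])
print([(v,p[v,323].tolist()) for v in list(range(130,156,1))+list(range(218,232))])
```

```text
[578.15039854 -86.45400276 120.54026994]
-6 14 [[322.4, 133.2], [342.9, 132.1], [301.9, 132.1], [304.1, 249.1], [340.5, 249.1]]
-6 16 [[322.5, 133.4], [343.2, 132.3], [301.6, 132.3], [303.9, 250.6], [340.7, 250.7]]
-3 14 [[322.4, 127.0], [343.1, 126.3], [301.8, 126.3], [304.1, 249.1], [340.5, 249.1]]
-3 16 [[322.5, 127.1], [343.3, 126.4], [301.5, 126.4], [303.9, 250.6], [340.7, 250.7]]
0 14 [[322.5, 120.7], [343.2, 120.5], [301.7, 120.5], [304.1, 249.1], [340.5, 249.1]]
0 16 [[322.5, 120.8], [343.5, 120.5], [301.4, 120.5], [303.9, 250.6], [340.7, 250.7]]
3 14 [[322.5, 114.4], [343.3, 114.6], [301.6, 114.6], [304.1, 249.1], [340.5, 249.1]]
3 16 [[322.5, 114.4], [343.6, 114.6], [301.3, 114.6], [303.9, 250.6], [340.7, 250.7]]
6 14 [[322.5, 108.0], [343.4, 108.7], [301.4, 108.7], [304.1, 249.1], [340.5, 249.1]]
6 16 [[322.5, 107.9], [343.7, 108.6], [301.2, 108.6], [303.9, 250.6], [340.7, 250.7]]
[(108, [243, 244, 243]), (109, [242, 244, 243]), (110, [242, 244, 243]), (111, [243, 244, 243]), (112, [243, 244, 243]), (113, [243, 244, 243]), (114, [242, 244, 242]), (115, [239, 240, 237]), (1
[... 431 characters left out ...]
 [247, 188, 10]), (141, [247, 188, 10]), (142, [247, 189, 10]), (143, [247, 188, 10]), (144, [247, 189, 10]), (145, [247, 189, 10]), (146, [247, 189, 10]), (147, [247, 188, 10]), (148, [247, 188, 10]), (149, [247, 188, 10]), (150, [247, 187, 10]), (151, [247, 187, 10]), (152, [247, 187, 10]), (153, [247, 195, 65]), (154, [245, 225, 193]), (155, [236, 233, 228]), (218, [233, 233, 230]), (219, [233, 232, 230]), (220, [233, 232, 230]), (221, [233, 232, 230]), (222, [233, 233, 230]), (223, [233, 232, 230]), (224, [233, 232, 230]), (225, [233, 232, 230]), (226, [233, 233, 230]), (227, [234, 233, 231]), (228, [243, 243, 240]), (229, [247, 247, 247]), (230, [247, 247, 247]), (231, [247, 247, 247])]
```

carry_out --pt "0 0 0 0.8 0 0 0" --pt "0 0 0 0.8 0 0 0" --pt "0 0 0 0.8 0 0 0" --pt "0 0 0 0.8 0 0 0" --pt "0 0 0 0 0 0 0"

```text
clock: 10.12
tool_pos: [577.3, -86.6, 39.2]
tool_rot: [-3.131, -0.245, 0.004]
wrist_force: [-0.0, -1.0, -3.6]
width: 21.0
```

carry_out --pt "0 0 0 0.4 0 0 0" --pt "0 0 0 0.2 0 0 0" --pt "0 0 0 0.1 0 0 0" --pt "0 0 0 0 0 0 0"

```text
clock: 10.62
tool_pos: [578.0, -86.7, 22.9]
tool_rot: [3.132, 0.242, -0.0]
wrist_force: [-0.7, 0.6, -4.5]
width: 21.4
```

carry_out --pt "0 0 0 0.08 0 0 0" --pt "0 0 0 0 0 0 0"

```text
clock: 10.88
tool_pos: [578.0, -86.8, 20.9]
tool_rot: [-3.132, -0.242, 0.0]
wrist_force: [-0.2, 0.0, -4.4]
width: 21.3
```

carry_out --pt "0 0 0 0.06 0 0 0" --pt "0 0 0 0 0 0 0"

```text
clock: 11.12
tool_pos: [578.0, -86.8, 19.4]
tool_rot: [3.132, 0.242, 0.0]
wrist_force: [0.3, 0.2, -3.7]
width: 21.1
```

carry_out --pt "0 0 0 0.06 0 0 0" --pt "0 0 0 0 0 0 0"

```text
clock: 11.38
tool_pos: [578.7, -86.8, 18.4]
tool_rot: [3.132, 0.242, 0.002]
wrist_force: [1.7, 0.6, 1.8]
width: 21.5
```

carry_out --pt "0.4 0 0 0 0 0 0" --pt "0.4 0 0 0 0 0 0" --pt "0.4 0 0 0 0 0 0" --pt "0.4 0 0 0 0 0 0" --pt "0.4 0 0 0 0 0 0"

```text
clock: 12.0
tool_pos: [578.0, -86.8, 17.9]
tool_rot: [-3.132, -0.242, 0.0]
wrist_force: [-0.1, -0.9, 0.8]
width: 37.3
```

Run:
```python
from h import *
from cr import W,q
s=ctrl.read_state(); P=ctrl.camera_params("wrist"); print(s['tool_pos'],s['wrist_force'],s['width'])
p,d=ctrl.read_camera("wrist"); cv2.imwrite("pics/w6.png",p[:,:,::-1])
for x in(-86,-88,-90,-92): print(x,proj(W(q,[[x,0,43],[x,11,32],[x,-11,32]]),P).round(1).tolist())
p,d=ctrl.read_camera("side"); cv2.imwrite("pics/s6.png",cv2.resize(p[180:280,290:430,::-1],None,fx=5,fy=5,interpolation=cv2.INTER_CUBIC))
```

```text
[577.95073119 -86.75454541  17.85180778] [-0.12352834 -0.86693036  0.76976697] 37.27733491842892
-86 [[322.7, 122.0], [343.4, 121.7], [301.9, 121.7]]
-88 [[322.7, 117.8], [343.5, 117.8], [301.9, 117.8]]
-90 [[322.7, 113.6], [343.6, 113.8], [301.8, 113.8]]
-92 [[322.7, 109.3], [343.7, 109.9], [301.7, 109.9]]
```

View pics/w6.png

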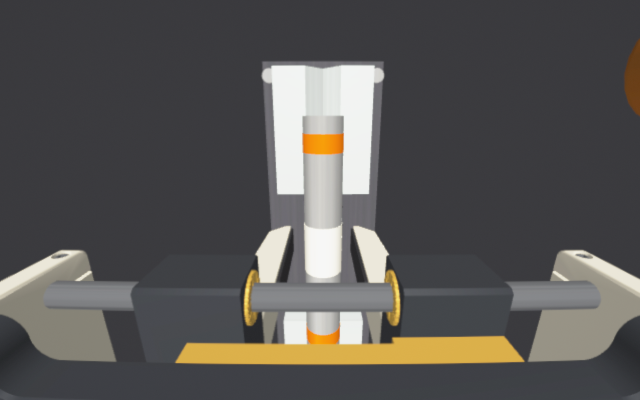

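View pics/s6.png

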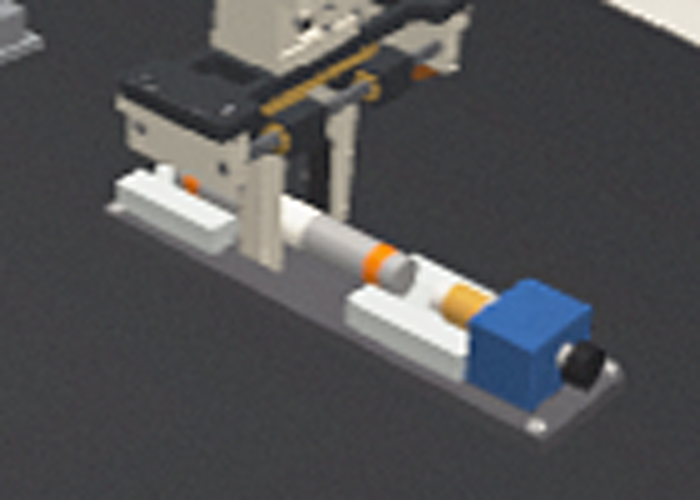

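Run:
```python
from h import *
from cr import W,q
P=ctrl.camera_params("side")
z=lambda u:((u-[290,180])*5).round(0).tolist()
for x in(57,61,65,70,75,80,85,90,115): print(x,z(proj(W(q,[[x,0,32],[x,0,43],[x,0,40.5],[x,8.5,32],[x,-8.5,32]]),P)))
```

```text
57 [[397.0, 276.0], [398.0, 257.0], [398.0, 261.0], [407.0, 268.0], [386.0, 283.0]]
61 [[403.0, 279.0], [404.0, 260.0], [404.0, 265.0], [413.0, 272.0], [392.0, 286.0]]
65 [[409.0, 282.0], [411.0, 264.0], [410.0, 268.0], [420.0, 275.0], [399.0, 289.0]]
70 [[417.0, 286.0], [419.0, 267.0], [418.0, 272.0], [428.0, 279.0], [407.0, 293.0]]
75 [[425.0, 290.0], [427.0, 271.0], [426.0, 276.0], [436.0, 282.0], [415.0, 297.0]]
80 [[434.0, 294.0], [435.0, 275.0], [435.0, 280.0], [444.0, 286.0], [423.0, 301.0]]
85 [[442.0, 298.0], [443.0, 279.0], [443.0, 283.0], [452.0, 290.0], [431.0, 305.0]]
90 [[450.0, 302.0], [451.0, 283.0], [451.0, 287.0], [460.0, 294.0], [439.0, 309.0]]
115 [[491.0, 322.0], [493.0, 304.0], [493.0, 308.0], [502.0, 315.0], [481.0, 330.0]]
```

The wrist picture shows the column lying in the groove: far end at row 116, centred on the groove line at column 323. The side picture shows clear space between its near end and the seal. Regrasping now.

carry_out --pt "0 0 0 0 0 0 0" --pt "0 0 0 0 0 0 0" --pt "0 0 0 0 0 0 0" --pt "0 0 0 0 0 0 0"

```text
clock: 12.6
tool_pos: [578.6, -86.8, 18.1]
tool_rot: [3.132, 0.242, 0.002]
wrist_force: [5.4, 1.0, -1.8]
width: 21.4
```

carry_out --pt "0 0 0.08 0 0 0 0" --pt "0 0 0.08 0 0 0 0" --pt "0 0 0.08 0 0 0 0" --pt "0 0 0.08 0 0 0 0" --pt "0 0 0.08 0 0 0 0"

```text
clock: 13.22
tool_pos: [579.9, -96.2, 18.1]
tool_rot: [-3.132, -0.242, -0.001]
wrist_force: [3.9, 4.9, 1.4]
width: 21.3
```

```bash
cat > f.py <<'E'
from h import *
from cr import W,q
e=np.array([np.cos(q[2]),np.sin(q[2])]); F=[];X=[];o=W(q,[[0,0,0]])[0]
for i in range(4):
    s=ctrl.read_state(); F.append(np.r_[s['wrist_force'][:2]@e,s['wrist_force']]); X.append(np.r_[(s['tool_pos']-o)[:2]@e,s['tool_pos'][2]]); ctrl.read_camera("side")
print("t",s['clock'],"Fpush",np.round([x[0] for x in F],2),"mean",np.mean(F,0).round(2),"x,z",np.mean(X,0).round(2),"w",s['width'])
E
python3 f.py
```

```text
t 13.375 Fpush [-4.24 -2.93 -2.47 -2.37] mean [-3.    4.17  3.69  0.69] x,z [-1.86 18.13] w 21.26579597231845
```

carry_out --pt "0 0.02 0.04 0 0 0 0" --pt "0 0 0.04 0 0 0 0" --pt "0 0 0.04 0 0 0 0" --pt "0 0 0.04 0 0 0 0" --pt "0 0 0.04 0 0 0 0"

```text
clock: 14.05
tool_pos: [580.9, -101.1, 18.0]
tool_rot: [-3.132, -0.242, -0.0]
wrist_force: [2.9, 5.0, 0.9]
width: 21.6
```

```bash
python3 f.py
```

```text
t 14.2 Fpush [-4.52 -4.55 -4.46 -4.11] mean [-4.41  2.91  4.91  0.5 ] x,z [ 3.04 17.98] w 20.925822149840016
```

carry_out --pt "0 0 0.02 0 0 0 0" --pt "0 0 0.02 0 0 0 0" --pt "0 0 0.02 0 0 0 0" --pt "0 0 0.02 0 0 0 0"

```text
clock: 14.75
tool_pos: [581.2, -103.1, 18.0]
tool_rot: [-3.132, -0.242, -0.0]
wrist_force: [2.8, 4.5, 0.9]
width: 21.1
```

```bash
python3 f.py;  python3 - <<'E'
from h import *
p,d=ctrl.read_camera("side"); cv2.imwrite("pics/s7.png",cv2.resize(p[210:260,350:420,::-1],None,fx=10,fy=10,interpolation=cv2.INTER_CUBIC))
E
```

```text
t 14.9 Fpush [-4.03 -4.19 -3.81 -4.64] mean [-4.17  3.23  4.72  0.26] x,z [ 5.02 17.98] w 21.275385920856934
```

View pics/s7.png

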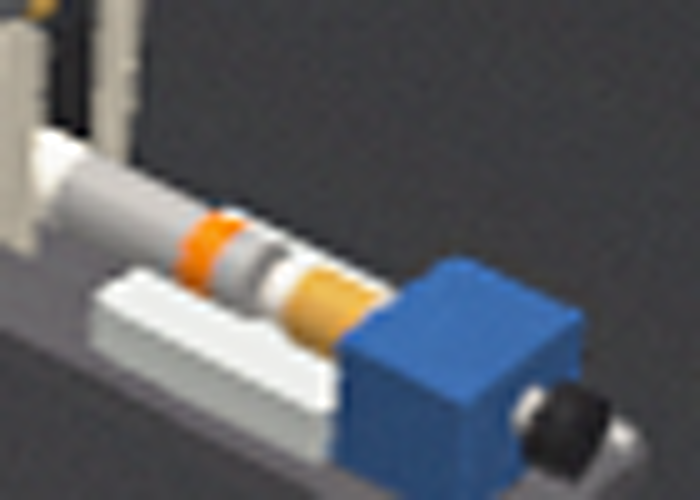

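The side zoom shows the column end around (265,265) just short of the white seal at (280,285). Now 1 mm per call.

carry_out --pt "0 0 0.02 0 0 0 0" --pt "0 0 0.02 0 0 0 0" --pt "0 0 0 0 0 0 0"

```text
clock: 15.38
tool_pos: [581.4, -104.1, 18.0]
tool_rot: [-3.132, -0.242, -0.0]
wrist_force: [3.9, 3.6, 0.6]
width: 21.3
```

```bash
python3 f.py
```

```text
t 15.525 Fpush [-3.   -3.33 -3.11 -4.39] mean [-3.46  3.6   4.06  0.51] x,z [ 6.02 17.98] w 21.83234811707999
```

carry_out --pt "0 0 0.02 0 0 0 0" --pt "0 0 0.02 0 0 0 0" --pt "0 0 0 0 0 0 0"

```text
clock: 15.95
tool_pos: [581.5, -105.1, 18.0]
tool_rot: [-3.132, -0.242, -0.0]
wrist_force: [3.0, 4.5, 0.6]
width: 21.4
```

```bash
python3 f.py
```

```text
t 16.1 Fpush [-3.98 -3.46 -2.39 -4.38] mean [-3.55  3.21  4.1   0.99] x,z [ 7.02 17.98] w 21.259727545050232
```

carry_out --pt "0 0 0.02 0 0 0 0" --pt "0 0 0.02 0 0 0 0" --pt "0 0 0 0 0 0 0"

```text
clock: 16.52
tool_pos: [581.7, -106.1, 18.0]
tool_rot: [-3.132, -0.242, -0.0]
wrist_force: [2.7, 3.9, 0.6]
width: 21.4
```

```bash
python3 f.py
```

```text
t 16.675 Fpush [-3.42 -3.52 -2.5  -3.77] mean [-3.3   3.32  3.86  0.63] x,z [ 8.03 17.97] w 21.21912832741804
```

carry_out --pt "0 0 0.02 0 0 0 0" --pt "0 0 0.02 0 0 0 0" --pt "0 0 0 0 0 0 0"

```text
clock: 17.1
tool_pos: [581.9, -107.1, 18.0]
tool_rot: [-3.132, -0.242, -0.0]
wrist_force: [3.9, 3.4, 0.8]
width: 21.5
```

```bash
python3 f.py
```

```text
t 17.25 Fpush [-2.71 -3.69 -3.27 -3.51] mean [-3.29  3.55  3.89  0.68] x,z [ 9.02 17.98] w 21.456359307093333
```

carry_out --pt "0 0 0.02 0 0 0 0" --pt "0 0 0.02 0 0 0 0" --pt "0 0 0 0 0 0 0"

```text
clock: 17.68
tool_pos: [582.0, -108.0, 18.0]
tool_rot: [-3.132, -0.242, -0.0]
wrist_force: [2.6, 5.5, 0.3]
width: 21.4
```

```bash
python3 f.py;  python3 - <<'E'
from h import *
p,d=ctrl.read_camera("side"); cv2.imwrite("pics/s8.png",cv2.resize(p[210:260,350:420,::-1],None,fx=10,fy=10,interpolation=cv2.INTER_CUBIC))
E
```

```text
t 17.825 Fpush [-4.98 -4.56 -4.51 -3.59] mean [-4.41  2.82  4.9   0.63] x,z [ 9.96 17.98] w 21.717892203881554
```

View pics/s8.png

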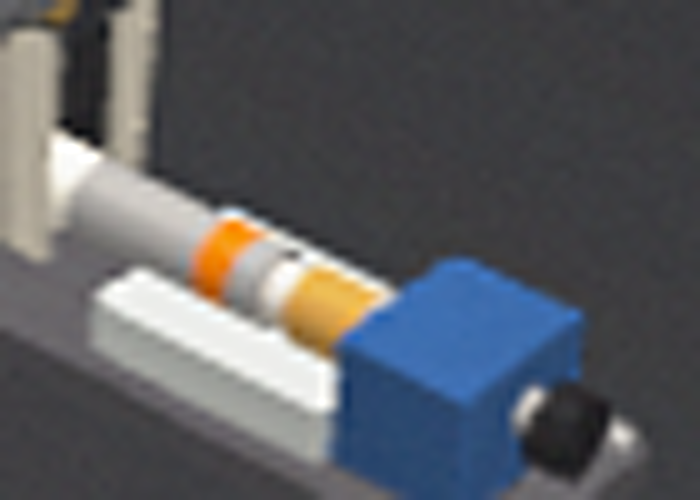

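The side zoom shows the column end touching, or almost touching, the seal at about (272,280), and the push force rose by about 1 N. I'm continuing 0.5–1 mm at a time.

carry_out --pt "0 0 0.02 0 0 0 0" --pt "0 0 0.02 0 0 0 0" --pt "0 0 0 0 0 0 0"

```text
clock: 18.3
tool_pos: [582.1, -108.8, 18.0]
tool_rot: [-3.131, -0.242, -0.0]
wrist_force: [2.8, 6.5, 0.8]
width: 21.1
```

```bash
python3 f.py; python3 f.py
```

```text
t 18.45 Fpush [-6.02 -5.5  -6.34 -5.12] mean [-5.74  2.82  6.25  0.89] x,z [10.74 17.97] w 21.25746117283289
t 18.65 Fpush [-5.24 -5.45 -5.49 -5.18] mean [-5.34  3.32  5.92  1.06] x,z [10.75 17.97] w 21.12013581016109
```

carry_out --pt "0 0 0.02 0 0 0 0" --pt "0 0 0 0 0 0 0" --pt "0 0 0 0 0 0 0" --pt "0 0 0 0 0 0 0"

```text
clock: 19.2
tool_pos: [582.2, -109.2, 18.0]
tool_rot: [-3.131, -0.242, -0.0]
wrist_force: [3.5, 7.0, 0.8]
width: 21.0
```

```bash
python3 f.py; python3 f.py
```

```text
t 19.35 Fpush [-6.41 -6.51 -6.27 -5.84] mean [-6.26  3.44  6.87  1.44] x,z [11.15 17.97] w 21.15279862649048
t 19.55 Fpush [-6.57 -7.52 -6.56 -7.09] mean [-6.93  3.14  7.51  1.14] x,z [11.14 17.96] w 21.256244849276676
```

carry_out --pt "0.4 0 0 0 0 0 0" --pt "0.4 0 0 0 0 0 0" --pt "0.4 0 0 0 0 0 0" --pt "0.4 0 0 0 0 0 0" --pt "0.4 0 0 0 0 0 0"

```text
clock: 20.23
tool_pos: [582.0, -110.0, 17.9]
tool_rot: [3.132, 0.242, -0.0]
wrist_force: [-0.3, 0.3, 0.9]
width: 37.3
```

```bash
python3 f.py;  python3 - <<'E'
from h import *
p,d=ctrl.read_camera("side"); cv2.imwrite("pics/s9.png",cv2.resize(p[210:260,350:420,::-1],None,fx=10,fy=10,interpolation=cv2.INTER_CUBIC))
p,d=ctrl.read_camera("wrist"); cv2.imwrite("pics/w9.png",p[:,:,::-1])
E
```

```text
t 20.375 Fpush [-0.34  0.39 -0.52 -0.13] mean [-0.15 -0.07  0.14 -0.08] x,z [11.91 17.87] w 37.129345344437944
```

View pics/s9.png

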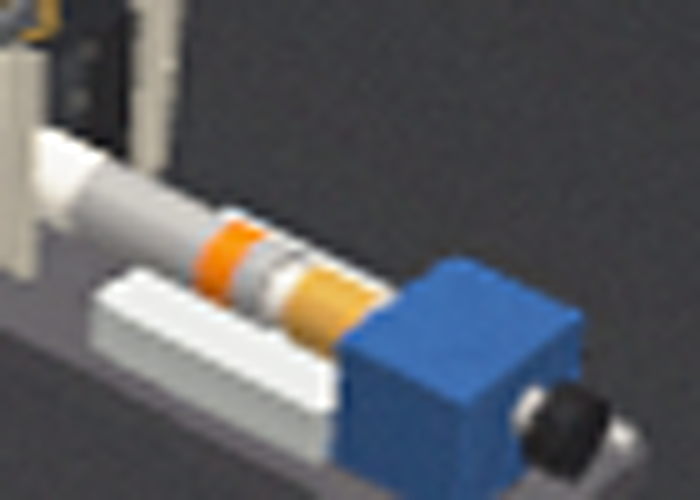

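View pics/w9.png

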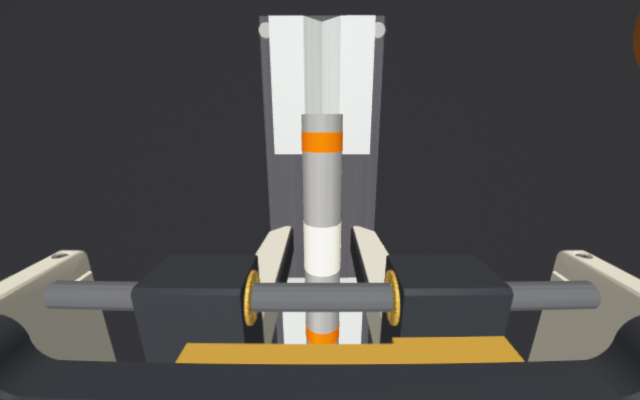

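Run:
```python
import cv2,numpy as np
for n in("w6","w9"):
    p=cv2.imread(f"pics/{n}.png").astype(float)
    b=p[100:175,316:330].mean(1)  # BGR
    s=b[:,2]-b[:,0]
    # orange band edges at half height
    h=s.max()/2; i=np.nonzero(s>h)[0]; a,z=i[0],i[-1]
    e1=a-1+(h-s[a-1])/(s[a]-s[a-1]); e2=z+(s[z]-h)/(s[z]-s[z+1])
    w=p[205:260,316:330].mean((1,2))
    print(n,100+e1,100+e2, [int(x) for x in w[10:30]])
    print([int(x) for x in p[108:122,316:330].mean((1,2))])
```

```text
w6 133.81175417661098 153.92602187679907 [204, 204, 204, 204, 204, 204, 204, 204, 204, 204, 204, 204, 205, 214, 239, 246, 246, 246, 246, 246]
[222, 222, 222, 222, 222, 222, 222, 216, 208, 205, 205, 205, 205, 205]
w9 132.03245979749852 152.3057477381586 [187, 187, 187, 187, 187, 187, 186, 187, 187, 187, 187, 189, 211, 241, 244, 244, 244, 244, 244, 244]
[209, 209, 209, 209, 209, 205, 192, 188, 188, 188, 188, 188, 188, 188]
```

By the wrist picture the column moved about 0.05 mm on release, so the seal is still pressed. Retreating straight up.

carry_out --pt "0.4 0 0 -0.2 0 0 0" --pt "0.4 0 0 -0.5 0 0 0" --pt "0.4 0 0 -1 0 0 0" --pt "0.4 0 0 -1 0 0 0" --pt "0.4 0 0 -1 0 0 0"

```text
clock: 21.15
tool_pos: [582.2, -109.9, 112.2]
tool_rot: [3.132, 0.242, 0.001]
wrist_force: [-0.2, 0.3, -0.0]
width: 37.5
```

carry_out --pt "0.4 0 -1 0 0 0 0" --pt "0.4 0 -1 0 0 0 0" --pt "0.4 0 -1 0 0 0 0" --pt "0.4 0 -1 0 0 0 0" --pt "0.4 0 0 0 0 0 0"

```text
clock: 21.78
tool_pos: [566.7, -10.0, 111.3]
tool_rot: [3.132, 0.245, 0.001]
wrist_force: [0.9, -0.2, -0.4]
width: 37.1
```

Run:
```python
from h import *
p,d=ctrl.read_camera("side"); cv2.imwrite("pics/s10.png",cv2.resize(p[200:260,310:420,::-1],None,fx=7,fy=7,interpolation=cv2.INTER_CUBIC))
a=cv2.imread("pics/s9.png"); b=cv2.resize(p[210:260,350:420,::-1],None,fx=10,fy=10,interpolation=cv2.INTER_CUBIC)
print(cv2.phaseCorrelate(a[150:350,150:300,1].astype(np.float32),b[150:350,150:300,1].astype(np.float32)))
print(ctrl.read_state()['clock'],ctrl.read_state()['wrist_force'])
```

```text
((0.009453087150390616, 0.2757346953154496), 0.846169398244222)
21.825 [-0.51264605  0.10090731  0.58503447]
```

View pics/s10.png

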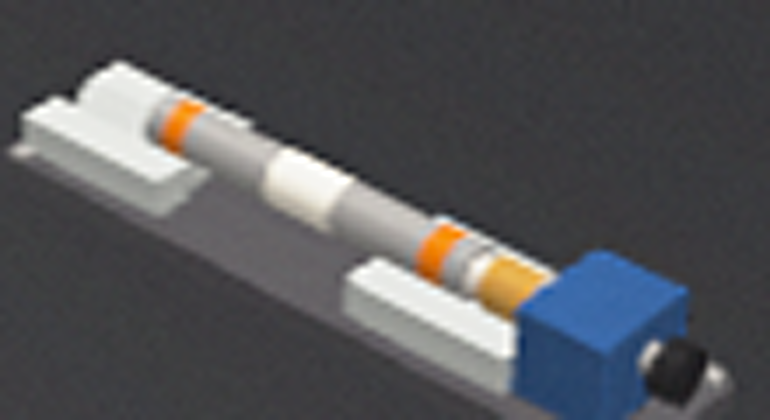

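The column lies straight in the groove with its near end at (475,265), against the white seal. It did not shift when the gripper lifted away (0.03 px), and the gripper is clear of everything.

```bash
python3 -c "
from station import ctrl
print(ctrl.sign_off())"
```

```text
the job is handed in; nothing more can be done
None
```

The column is lying in the cradle groove with its end pressed on the white seal. It is let go, and I handed the job in at about 22 s of the 61 s allowed; sign-off gives no verdict.

**What I did:** I lifted the column off the rest and laid it in the groove about 20 mm short of the seal. I let go so it could settle, then gripped it again. I then slid it along in small steps of 2 mm at first and 0.5 mm near the seal. I let go once the seal had given about 1.5–2 mm.

**Push on the seal:** The push measured at the wrist was about 3.4 N while sliding freely and about 6.3–6.9 N at the end. That puts roughly 3 N on the seal, well under 12 N. This is a difference of wrist readings; the seal force itself was not measured.

**Last checks:**
- **Release:** wrist pictures show the column moved about 0.05 mm when released.
- **Gripper clear:** side pictures show no shift when the gripper lifted away (0.03 px). The wrist force was near zero, so nothing was being touched.
- **Bottle, beaker and jar:** the arm was routed clear of them. I took no final picture of them to confirm.

**What disagreed:**
- **Seal position:** contact came about 2 mm further along than the pictures predicted, so I used force to find the seal.
- **Pickup:** I lifted 5 mm before the fingers had fully closed. Going back down pressed the column on the rest with about 17 N for a moment.
- **Cradle position:** the top camera's estimate was about 3 mm off the wrist camera's. I used the wrist camera's.

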